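Click the bench magnifier into its index notch and pin it

TASK

Push the magnifier's carriage along its rail with your fingertips, at the upright fin and without gripping it, until its little roller clicks over the first ridge of the index block and drops into the notch between the two ridges, so that the lens stands over the opened phone housing. Then press the black-headed locking pin on the carriage all the way down, leaving the carriage seated in the notch. Do not press the pin before the carriage has clicked in, and leave the phone, tools, tray and the other loose things where they lie.

Things in the scene. Friction and masses are not known exactly. Their poses are not given: they have to be found in the camera images.
- carriage (a joint): Position of the magnifier carriage, 0 to 0.30 m, growing along the rail's +y, towards the index block; it starts 85 mm or more short of the notch. It slides with about 1.5 N of friction and stays where left. Climbing a ridge takes 7 to 11 N, then the force drops and the carriage jumps 8 mm into the notch and centres itself. Pushed over 8 mm past the notch centre, it would leave it.
- fin_push (a point): Centre of the fin's rear face, the face to push on (it looks to the rail's -y), 67 mm above the work surface; axes: y along the rail in the push direction, z up. The fin is 60 mm wide (x), 12 mm thick (y), from 46 to 88 mm above the work surface. Behind it the guide bar is 32 mm high; the rail's end post, 48 mm high, stands 22 mm or more behind this face.
- lens (a point): Centre of the round glass lens, 104 mm wide, 165 to 175 mm above the work surface, fixed on the carriage plate (135 mm x 76 mm along the rail, top 46 mm above the work surface) by a 14 mm column that stands 97 mm beyond the pin, away from the robot. The lens overhangs farther away from the robot.
- fin_rear: Rear layer of the fin (aluminium, 60 x 6 x 42 mm), on the side from which it is pushed; origin at the centre of its underside.
- fin_front: Front layer of the fin (dark steel, 60 x 6 x 42 mm), bolted to the rear one; origin at the centre of its underside. Fingers pressing on both layers at once count as gripping the fin.
- roller_seat (a point): Centre of the carriage's brass spring roller (10 mm across, on the robot's side of the carriage, level with the middle of its length) when the roller is down; 38 mm along the rail (+y) ahead of fin_push.
- index_block: Steel block 30 x 40 x 12 mm fixed beside the rail on the robot's side, with two rounded ridges across its top, 16.6 mm apart, the notch half-way between. Origin under the notch, at the underside; y along the rail (push direction). The carriage is home when roller_seat has y = 0 in this frame. Its place along the rail differs from run to run.
- pin (a joint): How far the locking pin is pressed: 0 up, 0.010 m fully down. Sliding it takes about 4 N and it stays where it is left; at 0.010 it meets a hard stop.
- pin_top (a point): Centre of the top of the locking pin's black round head, 24 mm wide, standing on the carriage 56 mm ahead (+y) of fin_push and 9 mm nearer the robot; 76 mm above the work surface when up, 66 mm when down. The fin's front face is 32 mm from the head's nearer edge.
- phone: Grey opened phone housing 72 x 150 x 9 mm lying loose beyond the rail, level with the index block; origin at the centre of its underside. To be left alone.
- back_cover: Black phone back cover 72 x 150 x 5 mm, loose beyond the rail; origin at the centre of its underside. To be left alone.
- tweezers: Stainless tweezers about 120 x 12 x 8 mm, loose on the robot's side of the rail; origin mid-length, on the underside. To be left alone.
- driver: Screwdriver 150 mm long with a black handle, loose on the robot's side of the rail. To be left alone.
- tray: Green plastic parts tray 120 x 160 x 30 mm, loose, past the index end of the rail; origin at the centre of its underside. To be left alone.
- jar: Amber glass jar 52 mm wide and 70 mm high, loose, near the start end of the rail; origin at the centre of its underside. To be left alone.

How it is judged (in metres and radians):
On the way, in this order (a step that is already met when the one before it is completed fails the run):
1. the carriage rests in the notch of the index block, with the pin still up (y of roller_seat in the frame of index_block between -0.003 and 0.003 m and velocity of joint carriage between -0.01 and 0.01 m/s and value of joint pin below 0.003 m), for 0.2 s.
2. the locking pin is pressed fully down with the carriage in the notch (y of roller_seat in the frame of index_block between -0.003 and 0.003 m and value of joint pin above 0.008 m), for 0.2 s.
At the end, for the whole second after the job is handed in: The carriage rests with its roller within 3 mm of the notch's centre, the pin is down at least 8 of its 10 mm, and the loose things lie within 15 mm of where they were (all of step 2 and velocity of joint carriage between -0.01 and 0.01 m/s and distance of each of phone, back_cover, tweezers, driver, tray, jar from where it was at the start of the episode below 0.015 m); the robot touches nothing.
It fails at once if the fin is gripped (fingers press on both its layers at once) (contact force between the fingers and fin_rear above 1 N and contact force between the fingers and fin_front above 1 N).
It fails at once if the pin is pressed more than 3 mm while the carriage is out of the notch (value of joint pin above 0.003 m and (y of roller_seat in the frame of index_block below -0.006 m or y of roller_seat in the frame of index_block above 0.006 m)).
It fails at once if a loose thing is moved more than 15 mm (distance of any of phone, back_cover, tweezers, driver, tray, jar from where it was at the start of the episode above 0.015 m).
It also fails if it takes over 43 s, if anything falls off the work surface, if the arm or the gripper's body presses on something with over 40 N, if the wrist force passes 120 N, or if a joint passes its speed limit or range.

ROBOT

A 7-joint arm with a two-finger parallel gripper is mounted at the origin on the work surface. World frame = base frame: x ahead of the robot, y to its left, z up, the work surface at z = 0. Lengths are in mm, angles in rad, forces in N, time in s.
With the tool pointing down it reaches from about 350 to 900 mm from the base axis. Payload 7.2 kg.
Tool frame: the origin (TCP) lies midway between the tips of the shut fingers; the grasp point (between the pads) lies 19 mm behind it; z points along the fingers, y is the direction in which the jaws open and shut (so a half turn about z gives the same grasp; the last joint's range is limited). The gripper opens to 85 mm and grips with 20 to 120 N. Pads are 22 mm wide; open, the fingers measure 114 mm over their backs; the gripper's body (76 mm by 85 mm) begins 54 mm behind the grasp point. The pads swing forward as they close: fully open they stand 13 mm farther back than shut.
Start: joints at [-1.193, 0.411, -0.013, 1.596, 0.006, 1.134, -0.082], TCP at [269.497, 563.915, 231.297] pointing down, gripper open.
Joint ranges: [-2.95, 2.95], [-0.29, 1.99], [-1.47, 1.44], [0.14, 2.54], [-1.03, 4.17], [0.13, 1.85], [-2.86, 2.86]. Speed limits (rad/s): [2.39, 2.39, 3.01, 3.01, 3.14, 3.14, 3.14].

INTERFACE

Orientations are given as a unit quaternion [x, y, z, w].
In Python, from rig import * gives the robot as it stands.
- The arm moves only by the tool servo_tool, never from a script. Its argument "targets" is a list of rows, each a list of 4 numbers: the shift along the tool's x, y, z in m, then the turn about the tool's z in degrees. In form: [[tx, ty, tz, turn], ...]. A call has 1 to 12 rows; each row shifts and turns the commanded pose from where the row before left it, along the tool's axes as they then stand; what a row does not reach is not made up. A row lasts 1/10 s, in which the tool goes at most 50 mm and 8.59 degrees, less where a joint would pass 70% of its speed; a pose out of reach is approached as far as the arm can. A call is refused whole if a number of a shift passes 0.05 or a number of a turn 8.59, either way. A call with a gripper value outside its range is refused whole. "gripper" is the closure in counts, from 0 (fully open) to 255 (shut), set as the call begins (left out, the last holds). The fingers move at their own pace and stop on an object; the grip force is fixed at half the most. Time passes only in rows, so rows that do not move let the fingers close. It gives the time, the measured TCP pose, the force and the opening at its end, in the units of the state.
- state(): the state, without advancing time (a new reading comes with each control period).
- snapshot(name): name is "scene" or "top" or "wrist"; returns a dict with "frame" (384x512x3 uint8, red, green, blue), "fx", "fy", "cx", "cy" (pixels), "R" (3x3) and "t" (3): a world point X has camera coordinates R X + t. Camera axes: x right, y down, z forward; pixel columns grow to the right and rows downward; lengths in mm; the calibration is good to about 2 mm. A picture is of the moment at which its call begins. There is no depth.
- sign_off(): hands the job in, once; it reports no verdict.
Trained networks look in a picture, given as the dict that the camera call returned (one of the last four; its "shot" number tells which), for a name from the list of things; names that differ only in an ending like _2 or _b are one class to them, and where a whole thing is asked for, a point or a joint stands for the part that bears it (a point fixed in the world has none). Each returns a list of dicts, best first, with "confidence" (0 to 1); they miss things now and then, are a little off and sometimes report something else, mostly with a low value. They report only what shows in the picture. A call takes as long as a camera call.
- spot_in(picture, thing): "centre" ([column, row] in pixels, amid what is visible of it).
The state is a dict: "t": time; "joint_positions": joint angles; "joint_velocities": joint speeds; "joint_torque": joint torques, N m; "tool_pos": TCP position; "eef_rot": TCP orientation; "wrist_force": force on the tool from outside, world axes, zero at the start; "ft_torque": the same for the moment, N m; "grip_width": opening from 0.0 (shut) to 1.0 (fully open).
Only numpy, scipy, OpenCV 4.12 (cv2) and the standard library are available. Lean on these libraries where they do the work, as an engineer would, in place of code of your own. Each camera call takes 0.05 s, during which the arm holds its last target. There are 200 camera calls.

## Working session

There is one attempt and no reset: what is moved stays moved. The work goes in short steps, Python scripts to look and compute and a tool call to move; the robot and the scene stay as the last step left them, time stands still between calls to the robot, and variables do not carry over. Pictures are saved under pics/ and viewed, about 8 in all and at most 12, crops included, and the job is handed in when it is done.

Besides the shell and the picture viewer there is one more tool, called after "Emit:" in YAML: its name, and indented under it one key for each argument. servo_tool: Moves the arm, as the interface text tells. Its arguments: {"type":"object","properties":{"targets":{"type":"array"},"gripper":{"type":"number"}},"required":["targets"]}

```bash
mkdir -p pics; cat > h.py <<'E'
from rig import *
import numpy as np, cv2
def save(p,n): cv2.imwrite('pics/'+n+'.png', cv2.cvtColor(p['frame'],cv2.COLOR_RGB2BGR))
def ray(p,uv):
    d=np.array([(uv[0]-p['cx'])/p['fx'],(uv[1]-p['cy'])/p['fy'],1.]); R=np.array(p['R']); t=np.array(p['t'])
    return -R.T@t, R.T@d
def atz(p,uv,z):
    c,d=ray(p,uv); return c+d*(z-c[2])/d[2]
def proj(p,X):
    q=np.array(p['R'])@np.array(X,float)+np.array(p['t']); return [p['fx']*q[0]/q[2]+p['cx'],p['fy']*q[1]/q[2]+p['cy']]
E
python3 - <<'E'
from h import *
Z=dict(fin_push=67,fin_rear=67,fin_front=67,index_block=12,pin_top=76,roller_seat=40,lens=170,jar=35,tray=15,phone=9,back_cover=5,tweezers=4,driver=10)
ims=[]
for n in ['top','scene']:
    p=snapshot(n); ims.append(p['frame'])
    print(n,p['fx'],-np.array(p['R']).T@np.array(p['t']))
    for k,z in Z.items():
        r=spot_in(p,k)
        for a in r[:2]: print(k,np.round(a['centre']),round(a['confidence'],2),np.round(atz(p,a['centre'],z)))
s=state(); print(s)
for n,f in zip(['top','scene'],ims): cv2.imwrite(f'pics/{n}0.png',cv2.cvtColor(f,cv2.COLOR_RGB2BGR))
E
```

```text
top 379.95219296167085 [ 437.2489685    21.8678713  1093.57482524]
fin_push [320. 174.] 0.64 [ 640. -152.   67.]
fin_push [408. 202.] 0.48 [ 567. -390.   67.]
fin_front [330. 204.] 0.51 [ 558. -178.   67.]
index_block [250. 232.] 0.53 [481.  39.  12.]
pin_top [346. 154.] 0.55 [ 695. -221.   76.]
roller_seat [317. 212.] 0.41 [ 539. -146.   40.]
jar [318. 174.] 0.23 [ 648. -151.   35.]
tray [165. 217.] 0.93 [520. 284.  15.]
phone [250. 158.] 0.95 [699.  44.   9.]
back_cover [349. 154.] 0.65 [ 714. -248.    5.]
driver [340. 254.] 0.62 [ 424. -215.   10.]
scene 423.10485029192506 [1203.10929166 -773.76139231  912.0506963 ]
fin_push [236. 240.] 0.75 [ 603. -104.   67.]
fin_rear [203. 250.] 0.5 [ 557. -193.   67.]
pin_top [203. 243.] 0.72 [ 542. -176.   76.]
roller_seat [234. 240.] 0.82 [580. -88.  40.]
lens [236. 244.] 0.87 [ 686. -197.  170.]
jar [152. 303.] 0.89 [ 557. -389.   35.]
jar [211. 244.] 0.55 [ 532. -137.   35.]
tray [287. 182.] 0.79 [524. 281.  15.]
tray [210. 232.] 0.46 [479. -86.  15.]
phone [150. 306.] 0.69 [ 540. -386.    9.]
phone [214. 215.] 0.59 [428. -12.   9.]
back_c
[... 200 characters left out ...]
ions': array([-1.19323698,  0.41109771, -0.01271178,  1.59621886,  0.00560219,
        1.13430325, -0.08220091]), 'joint_velocities': array([-0.00019948,  0.00262783,  0.00063651,  0.00056603,  0.0010925 ,
        0.00160763, -0.00049787]), 'joint_torque': array([-3.20911367e-04, -6.00404978e+01,  6.80689774e-01, -2.99741524e+01,
        1.37941146e-02,  1.67684208e-03,  2.04606039e-05]), 'tool_pos': array([269.46601315, 563.9170404 , 231.2911207 ]), 'eef_rot': array([ 2.21029111e-01,  9.75267211e-01,  4.38020588e-06, -7.78437755e-07]), 'wrist_force': array([ 0.49319358,  0.20352247, -0.23714817]), 'ft_torque': array([-0.01196766, -0.02745269, -0.0071412 ]), 'grip_width': 0.9983449698264212}
```

```bash
python3 - <<'E'
import cv2
a=cv2.imread('pics/top0.png')[110:280,200:440]; cv2.imwrite('pics/top0c.png',cv2.resize(a,None,fx=3.3,fy=3.3,interpolation=cv2.INTER_CUBIC))
a=cv2.imread('pics/scene0.png')[150:330,120:340]; cv2.imwrite('pics/scene0c.png',cv2.resize(a,None,fx=3.3,fy=3.3,interpolation=cv2.INTER_CUBIC))
E
```

```text
(no output)
```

View pics/top0c.png

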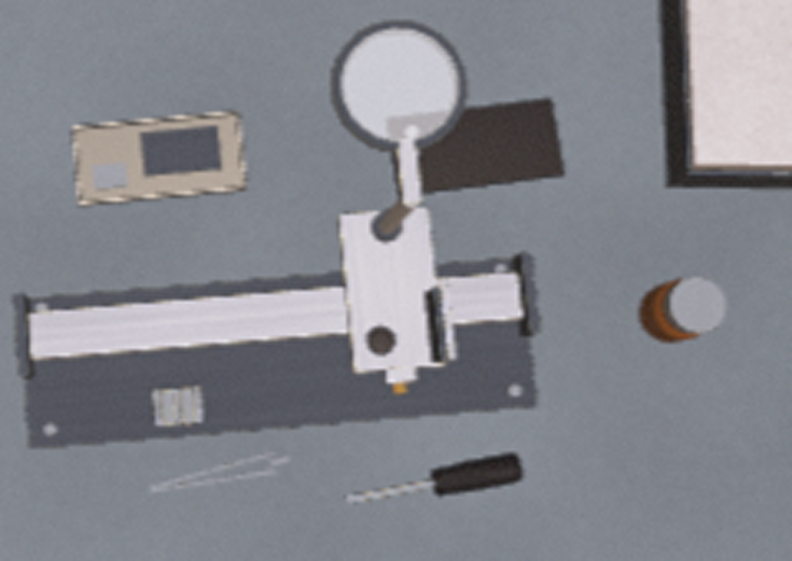

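View pics/scene0c.png

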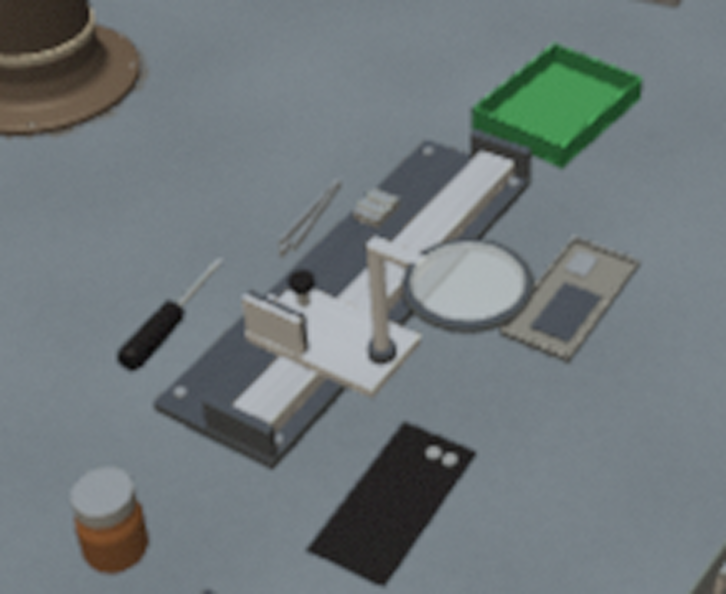

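```bash
cat > m.py <<'E'
from h import *
from scipy.optimize import least_squares
pt=snapshot('top'); ps=snapshot('scene')
T=lambda u,v:(u/3.3+200,v/3.3+110); S=lambda u,v:(u/3.3+120,v/3.3+150)
obs=[(pt,T(381,341),(-9,56,76)),(ps,S(302,280),(-9,56,76)),
(ps,S(244,297),(-30,0,88)),(ps,S(304,322),(30,0,88)),(ps,S(304,352),(30,0,46)),(ps,S(244,330),(-30,0,46)),
(pt,T(386,230),(88,56,46)),(ps,S(381,353),(88,56,46))]
def w(q,l):
    c,s=np.cos(q[2]),np.sin(q[2]); return [q[0]+c*l[0]-s*l[1],q[1]+s*l[0]+c*l[1],l[2]]
f=lambda q:np.ravel([np.subtract(proj(p,w(q,l)),uv) for p,uv,l in obs])
r=least_squares(f,[560,-190,0.08],loss='soft_l1'); q=r.x
print('fin_push',q, np.round(f(q).reshape(-1,2),1).tolist())
for z in (15,20,25): print('roller px top at z',z,atz(pt,T(400,388),z))
ib=[atz(pt,T(178,406),13),atz(ps,S(376,205),13)]; print('block',ib)
print('notch ridge px scene/top')
print('rail dir', [np.round(atz(pt,T(*a),32),1) for a in ((30,310),(343,288),(30,358),(350,335))],[np.round(atz(pt,T(*a),3),1) for a in ((28,447),(535,405))])
c,s=np.cos(q[2]),np.sin(q[2])
for b in ib:
    d=b[:2]-q[:2]; print('block in carriage frame',c*d[0]+s*d[1],-s*d[0]+c*d[1]-38)
print('post top', atz(pt,T(527,255),48),atz(pt,T(532,333),48))
E
python3 m.py
```

```text
fin_push [ 5.46727244e+02 -1.92344442e+02 -4.32282956e-03] [[0.1, -2.4], [-0.0, -0.6], [-1.7, -1.0], [-4.2, 0.3], [-3.0, 1.9], [-0.1, -0.4], [-3.2, -2.3], [2.2, -1.1]]
roller px top at z 15 [ 496.78252285 -161.36350648   15.        ]
roller px top at z 20 [ 496.50654036 -160.51409218   20.        ]
roller px top at z 25 [ 496.23055786 -159.66467787   25.        ]
block [array([479.12324025,  28.88056868,  13.        ]), array([475.23095762,  36.86444741,  13.        ])]
notch ridge px scene/top
rail dir [array([558.3, 156. ,  32. ]), array([ 580.5, -110.8,   32. ]), array([517.4, 154.8,  32. ]), array([ 540.2, -116.5,   32. ])] [array([442.7, 157.9,   3. ]), array([ 484.2, -280. ,    3. ])]
block in carriage frame -68.5596869841416 182.93070431002494
block in carriage frame -72.48644608664338 190.897682817636
post top [ 608.24944942 -264.0703811    48.        ] [ 542.22910517 -266.58619507   48.        ]
```

```bash
cat >> m.py <<'E'
print('---')
th=0.087
for name,o in (('top',[o for o in obs if o[0] is pt]),('scene',[o for o in obs if o[0] is ps]),('all',obs)):
    g=lambda a:np.ravel([np.subtract(proj(p,w([a[0],a[1],th],l)),uv) for p,uv,l in o])
    r=least_squares(g,[560,-190],loss='soft_l1'); print(name,r.x,np.round(g(r.x).reshape(-1,2),1).tolist())
    q=[*r.x,th]; print(' pred top crop: fin front top corners',[np.round((np.array(proj(pt,w(q,l)))-(200,110))*3.3) for l in ((-30,12,88),(30,12,88),(-30,0,88),(30,0,88),(-60,38,20))])
E
python3 m.py | sed -n '/---/,$p'
```

```text
---
top [ 545.48518423 -197.86780994] [[2.6, -0.1], [-4.0, 0.1]]
 pred top crop: fin front top corners [array([449., 361.]), array([441., 287.]), array([464., 360.]), array([456., 286.]), array([406., 405.])]
scene [ 551.86960667 -190.44787258] [[0.2, -0.7], [-0.5, -0.1], [-1.7, 0.1], [-0.5, 1.7], [1.0, 0.6], [4.3, -3.1]]
 pred top crop: fin front top corners [array([440., 353.]), array([432., 279.]), array([455., 352.]), array([447., 278.]), array([397., 397.])]
all [ 549.45460771 -191.22187588] [[0.1, -1.6], [-0.6, -0.9], [-1.4, -0.3], [-2.6, -0.1], [-1.3, 1.5], [0.2, 0.4], [-6.4, -1.4], [3.5, -3.3]]
 pred top crop: fin front top corners [array([441., 356.]), array([433., 282.]), array([456., 355.]), array([448., 281.]), array([398., 400.])]
```

Emit:
servo_tool:
  targets:
    - [0,0,0,8.5]
    - [0,0,0,8.5]
    - [0,0,0,8.5]
    - [0,0,0,8.5]
    - [0,0,0,8.5]
    - [0,0,0,8.5]
    - [0,0,0,8.5]
  gripper: 255

```text
t: 2.3
tool_pos: [269.4, 563.9, 231.3]
eef_rot: [0.678, 0.735, 0.0, -0.0]
wrist_force: [0.3, 0.4, -0.3]
grip_width: 0.001
```

Emit:
servo_tool:
  targets:
    - [-0.02,0.006,0,0.4]
    - [-0.04,0.012,0,0]
    - [-0.045,0.012,0,0]
    - [-0.045,0.012,0,0]
    - [-0.045,0.012,0,0]
    - [-0.045,0.012,0,0]
    - [-0.045,0.012,0,0]
    - [-0.045,0.012,0,0]
    - [-0.045,0.012,0,0]
    - [-0.045,0.012,0,0]
    - [-0.045,0.012,0,0]
    - [-0.045,0.012,0,0]

```text
t: 3.5
tool_pos: [448.2, 64.8, 231.8]
eef_rot: [0.678, 0.735, 0.001, 0.0]
wrist_force: [1.4, 1.0, -0.3]
grip_width: 0.002
```

Emit:
servo_tool:
  targets:
    - [-0.045,0.012,0,0]
    - [-0.045,0.012,0,0]
    - [-0.045,0.012,0,0]
    - [-0.045,0.012,0,0]
    - [-0.045,0.012,0,0]
    - [-0.045,0.012,0,0]
    - [-0.03,0.006,0,0]
    - [0,0,0,0]

```text
t: 4.3
tool_pos: [549.0, -231.6, 231.3]
eef_rot: [0.681, 0.733, -0.001, 0.001]
wrist_force: [-0.3, 0.6, -0.4]
grip_width: 0.003
```

```bash
python3 - <<'E'
from h import *
p=snapshot('wrist'); cv2.imwrite('pics/w1.png',cv2.resize(cv2.cvtColor(p['frame'],cv2.COLOR_RGB2BGR),(800,600)))
np.save('w1.npy',{k:v for k,v in p.items()},allow_pickle=True)
for k in ('fin_rear','fin_push','pin_top','index_block','roller_seat'):
    print(k,[(np.round(a['centre'],1),round(a['confidence'],2)) for a in spot_in(p,k)[:2]])
q=[550,-191,.087]
print(-np.array(p['R']).T@np.array(p['t']))
def w(q,l):
    c,s=np.cos(q[2]),np.sin(q[2]); return [q[0]+c*l[0]-s*l[1],q[1]+s*l[0]+c*l[1],l[2]]
for l in ((-30,0,88),(30,0,88),(-30,12,88),(30,12,88),(-9,56,76)): print(l,np.round(np.array(proj(p,w(q,l)))*800/512))
E
```

```text
fin_rear [(array([262.1, 129.9]), 0.88), (array([337.7,  82.6]), 0.22)]
fin_push [(array([335.5,  80.8]), 0.97)]
pin_top [(array([245.5,  61.4]), 0.66)]
index_block []
roller_seat [(array([335.7,  84.3]), 0.69)]
[ 542.72088157 -154.19886048  374.15622092]
(-30, 0, 88) [356. 207.]
(30, 0, 88) [463. 206.]
(-30, 12, 88) [355. 185.]
(30, 12, 88) [464. 184.]
(-9, 56, 76) [392. 100.]
```

View pics/w1.png

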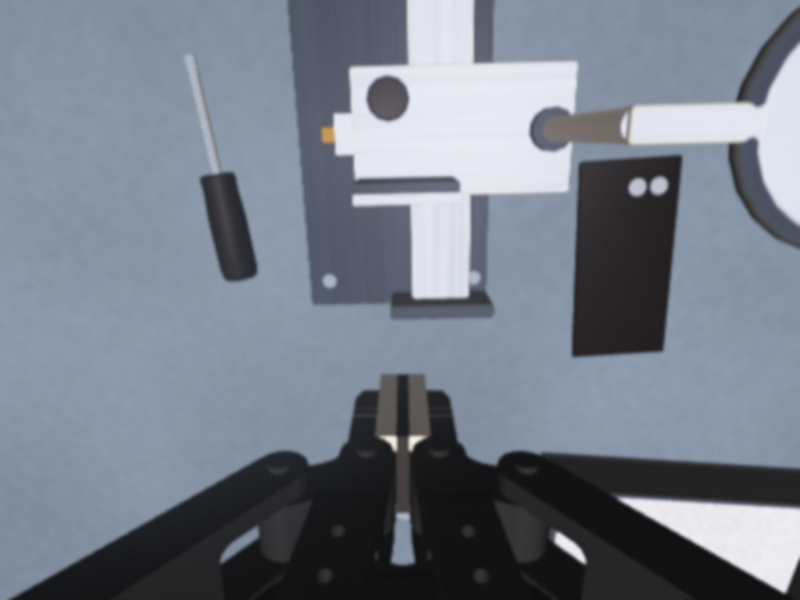

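Emit:
servo_tool:
  targets:
    - [0,0.003,0.02,-1.3]
    - [0,0,0.04,0]
    - [0,0,0.04,0]
    - [0,0,0.04,0]
    - [0,0,0.02,0]
    - [0,0,0.011,0]
    - [0.01,0,0,0]
    - [0.01,0,0,0]
    - [0.002,0,0,0]
    - [0,0,0,0]

```text
t: 5.6
tool_pos: [551.0, -203.2, 61.6]
eef_rot: [0.669, 0.743, 0.001, 0.001]
wrist_force: [0.3, 0.4, -0.1]
grip_width: -0.001
```

Emit:
servo_tool:
  targets:
    - [0.004,0,0,0]
    - [0.008,0,0,0]
    - [0.012,0,0,0]
    - [0.015,0,0,0]
    - [0.015,0,0,0]
    - [0.015,0,0,0]
    - [0.015,0,0,0]
    - [0.015,0,0,0]
    - [0.015,0,0,0]
    - [0.012,0,0,0]
    - [0.008,0,0,0]
    - [0.004,0,0,0]

```text
t: 6.8
tool_pos: [535.6, -65.8, 60.1]
eef_rot: [0.67, 0.743, -0.0, -0.0]
wrist_force: [2.1, -2.7, -1.0]
grip_width: -0.0
```

```bash
python3 - <<'E'
from h import *
print(state()['tool_pos'],state()['wrist_force'])
p=snapshot('top'); save(p,'top1'); cv2.imwrite('pics/top1c.png',cv2.resize(cv2.cvtColor(p['frame'],cv2.COLOR_RGB2BGR)[160:270,200:380],None,fx=4.4,fy=4.4,interpolation=cv2.INTER_CUBIC))
p=snapshot('wrist'); save(p,'w2')
print([(k,[(np.round(a['centre'],1),round(a['confidence'],2)) for a in spot_in(p,k)[:2]]) for k in ('pin_top','index_block','roller_seat')])
a=cv2.imread('pics/top1c.png'); b=cv2.imread('pics/w2.png'); 
c=np.zeros((600,800,3),np.uint8); a=cv2.resize(a,(440,269)); 
c[:384,:512]=b; c[331:600,360:800]=a; cv2.imwrite('pics/c1.png',c)
E
```

```text
[535.61995395 -65.76646666  60.1039494 ] [ 2.10364042 -2.67922101 -0.95409299]
[('pin_top', [(array([233.5, 114.8]), 0.82), (array([257.6, 224.7]), 0.49)]), ('index_block', [(array([165.1,  36.1]), 0.71), (array([236.3, 113.7]), 0.47)]), ('roller_seat', [(array([316.8, 153.4]), 0.68)])]
```

View pics/c1.png

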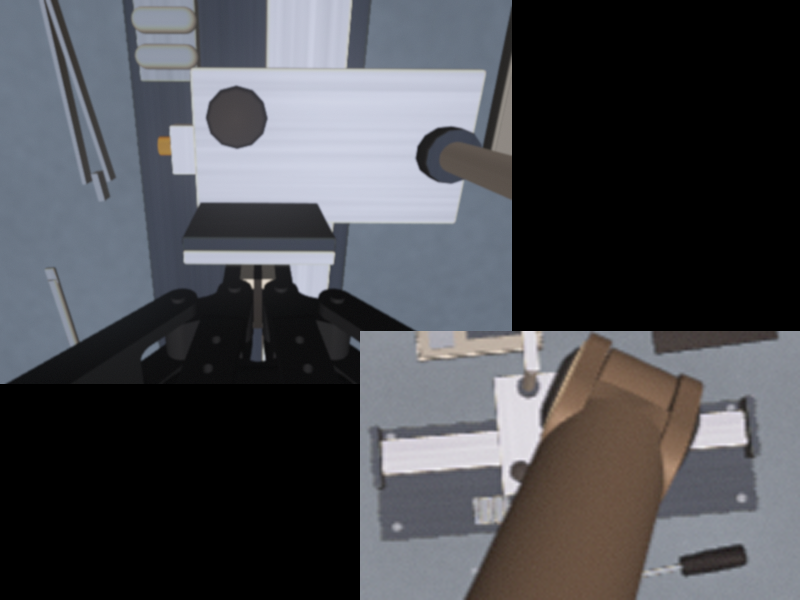

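```bash
python3 - <<'E'
from h import *
p=snapshot('wrist'); s=state(); print(s['t'],s['tool_pos'],s['wrist_force'])
u=np.array([-.098,.995,0])
A=[atz(p,(165,r),15) for r in (18,56)]; print('ridge spacing',(A[0]-A[1])@u)
for zr in (17,22): 
    b=atz(p,(164,146),zr); print('togo',((A[0]+A[1])/2-b)@u)
for k,z in (((236,117),76),((259,264),88)): print(atz(p,k,z))
P=atz(p,(236,117),76);F=atz(p,(259,264),88); print((P-F)@u)
print('ribs cross',[ (a) for a in A])
E
```

```text
7.1 [535.83678415 -67.41485318  60.26178993] [0.24888586 0.46448976 0.48586352]
ridge spacing 18.208254315355788
togo 57.06981296669149
togo 56.22024919083634
[520.47891337  -1.75828649  76.        ]
[534.96696246 -56.96885944  88.        ]
56.35434890119318
ribs cross [array([476.53200973,  39.07643845,  15.        ]), array([476.82271247,  20.8053174 ,  15.        ])]
```

Emit:
servo_tool:
  targets:
    - [0.004,0,0,0]
    - [0.006,0,0,0]
    - [0.008,0,0,0]
    - [0.008,0,0,0]
    - [0.006,0,0,0]
    - [0.004,0,0,0]
    - [0.002,0,0,0]
    - [0,0,0,0]
    - [0,0,0,0]

```text
t: 8.0
tool_pos: [532.1, -28.9, 60.3]
eef_rot: [0.67, 0.742, 0.0, -0.0]
wrist_force: [0.6, -1.0, 0.2]
grip_width: -0.002
```

Emit:
servo_tool:
  targets:
    - [0.001,0,0,0]
    - [0.001,0,0,0]
    - [0.001,0,0,0]
    - [0.001,0,0,0]

```text
t: 8.4
tool_pos: [532.0, -28.0, 60.3]
eef_rot: [0.671, 0.742, -0.001, 0.002]
wrist_force: [3.0, -9.7, -3.8]
grip_width: 0.001
```

Emit:
servo_tool:
  targets:
    - [0.001,0,0,0]
    - [0.001,0,0,0]

```text
t: 8.6
tool_pos: [531.8, -25.4, 60.3]
eef_rot: [0.671, 0.742, -0.001, 0.001]
wrist_force: [2.2, -6.2, -1.7]
grip_width: -0.0
```

Emit:
servo_tool:
  targets:
    - [0.001,0,0,0]
    - [0.001,0,0,0]

```text
t: 8.8
tool_pos: [531.4, -21.9, 60.3]
eef_rot: [0.67, 0.742, -0.0, 0.0]
wrist_force: [0.6, -2.0, -0.4]
grip_width: -0.001
```

Emit:
servo_tool:
  targets:
    - [0.001,0,0,0]
    - [0.001,0,0,0]

```text
t: 9.0
tool_pos: [530.9, -18.3, 60.2]
eef_rot: [0.67, 0.742, 0.0, -0.001]
wrist_force: [-0.5, 0.1, 0.2]
grip_width: 0.0
```

Emit:
servo_tool:
  targets:
    - [0.001,0,0,0]
    - [0,0,0,0]

```text
t: 9.2
tool_pos: [530.8, -17.4, 60.2]
eef_rot: [0.67, 0.743, 0.0, -0.0]
wrist_force: [-0.2, 1.3, 0.2]
grip_width: 0.0
```

```bash
python3 - <<'E'
from h import *
p=snapshot('wrist'); save(p,'w3'); print(state()['tool_pos'],state()['wrist_force'])
cv2.imwrite('pics/w3c.png',cv2.resize(cv2.imread('pics/w3.png')[50:290,100:400],None,fx=2.5,fy=2.5,interpolation=cv2.INTER_CUBIC))
E
```

```text
[530.84889944 -17.62875027  60.26489781] [-0.18944655 -0.02921481  0.39351643]
```

View pics/w3c.png

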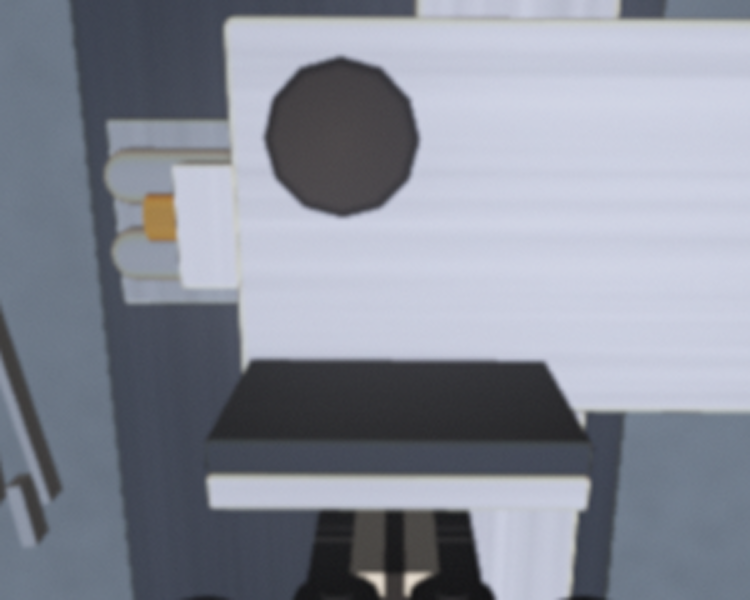

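```bash
python3 - <<'E'
from h import *
p=snapshot('wrist'); s=state(); t=s['tool_pos']; print(s['t'],t,s['eef_rot'])
from scipy.spatial.transform import Rotation as R
M=R.from_quat(s['eef_rot']).as_matrix()
P=atz(p,(236.8,104.4),76); print(P, 'tool-frame', M.T@(P-t))
for px,py in ((209,507),(588,507)):
    F=atz(p,(px/2.5+100,py/2.5+50),88); print('fin rear top',F,M.T@(F-t))
E
```

```text
9.3 [530.90458766 -17.8396377   60.26400953] [ 6.69908431e-01  7.42443714e-01  4.74992518e-05 -1.55190325e-04]
[515.37029916  52.55918137  76.        ] tool-frame [ 71.62446525  -8.24268474 -15.71379543]
fin rear top [499.89713455  -5.38735374  88.        ] [ 15.57149311 -29.57244294 -27.72734953]
fin rear top [559.43281311   0.73502372  88.        ] [ 15.5625054   30.27720517 -27.73557525]
```

Emit:
servo_tool:
  targets:
    - [-0.01,0,0,0]
    - [-0.01,0,0,0]
    - [0,0,-0.02,0]
    - [0,0,-0.03,0]
    - [0,0,-0.02,0]
    - [0,0,0,0]

```text
t: 9.9
tool_pos: [534.7, -39.6, 132.9]
eef_rot: [0.671, 0.742, 0.002, 0.002]
wrist_force: [0.4, -0.9, 0.1]
grip_width: -0.001
```

Emit:
servo_tool:
  targets:
    - [0.02,-0.002,0,0]
    - [0.03,-0.003,0,0]
    - [0.03,-0.003,0,0]
    - [0.011,0,0,0]
    - [0,0,0.02,0]
    - [0,0,0.01,0]
    - [0,0,0,0]
    - [0,0,0,0]

```text
t: 10.7
tool_pos: [515.8, 50.4, 100.2]
eef_rot: [0.671, 0.742, -0.0, 0.0]
wrist_force: [-0.8, 0.4, 0.2]
grip_width: -0.002
```

```bash
python3 - <<'E'
from h import *
p=snapshot('wrist'); save(p,'w4');s=state(); print(s['t'],s['tool_pos'],s['wrist_force'])
cv2.imwrite('pics/w4c.png',cv2.resize(cv2.imread('pics/w4.png')[150:384,100:412],None,fx=2.4,fy=2.4))
E
```

```text
10.75 [516.12181307  50.6552874  100.56124022] [-0.76102703 -0.52692235 -0.045508  ]
```

View pics/w4c.png

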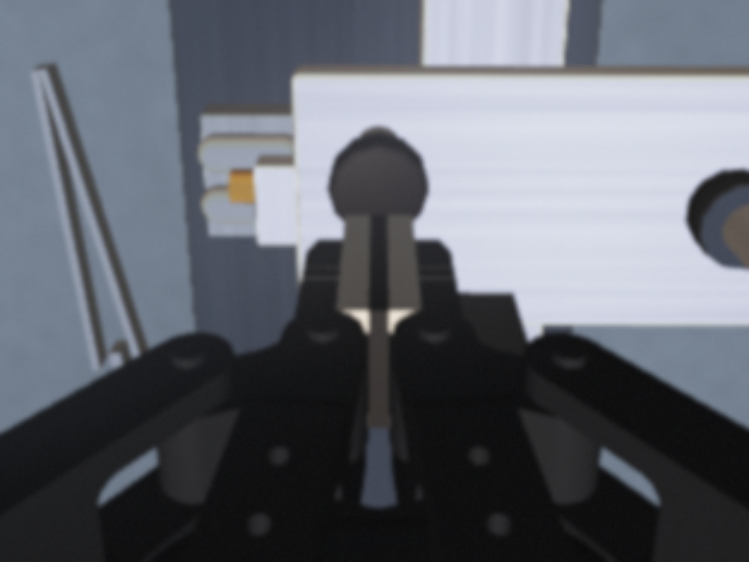

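Emit:
servo_tool:
  targets:
    - [0.002,-0.001,0.01,0]
    - [0,0,0.008,0]
    - [0,0,0.004,0]
    - [0,0,0.002,0]
    - [0,0,0.002,0]
    - [0,0,0.002,0]
    - [0,0,0.002,0]
    - [0,0,0,0]

```text
t: 11.55
tool_pos: [514.7, 53.5, 70.1]
eef_rot: [0.67, 0.742, 0.0, 0.0]
wrist_force: [0.3, -0.4, 1.4]
grip_width: 0.002
```

Emit:
servo_tool:
  targets:
    - [0,0,0.002,0]
    - [0,0,0.002,0]
    - [0,0,0.001,0]
    - [0,0,0.001,0]
    - [0,0,0,0]
    - [0,0,0,0]

```text
t: 12.15
tool_pos: [515.2, 53.6, 65.9]
eef_rot: [0.67, 0.742, 0.001, -0.0]
wrist_force: [-6.6, -0.4, 23.3]
grip_width: 0.003
```

Emit:
servo_tool:
  targets:
    - [0,0,0,0]
    - [0,0,-0.01,0]
    - [0,0,-0.02,0]
    - [0,0,-0.03,0]
    - [-0.04,0,-0.03,0]
    - [-0.04,0,-0.03,0]
    - [-0.04,0,-0.02,0]
    - [0,0,0,0]
    - [0,0,0,0]

```text
t: 13.05
tool_pos: [527.1, -66.7, 204.7]
eef_rot: [0.671, 0.742, 0.001, 0.0]
wrist_force: [-0.4, -0.1, 0.7]
grip_width: 0.0
```

```bash
python3 - <<'E'
from h import *
p=snapshot('wrist'); save(p,'w5');s=state(); print(s['t'],s['tool_pos'],s['wrist_force'])
cv2.imwrite('pics/w5c.png',cv2.resize(cv2.imread('pics/w5.png'),(800,600)))
E
```

```text
13.1 [526.72344056 -65.36127056 203.95857701] [0.16902181 0.82677352 0.09032107]
```

View pics/w5c.png

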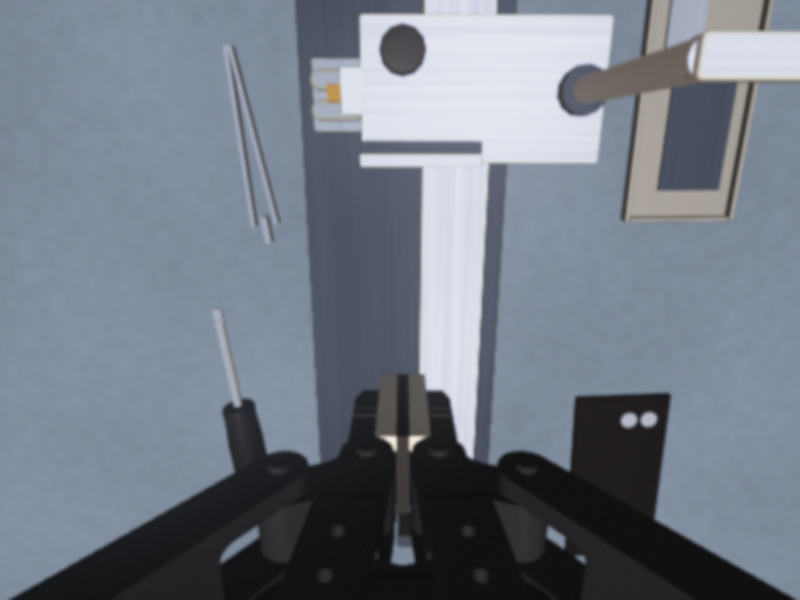

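```bash
python3 -c "
from rig import *
print(sign_off())"
```

```text
the job is handed in; nothing more can be done
None
```

The carriage is seated in the index block's notch, the locking pin is fully down, and I handed the job in at about 13 s of the 43 s allowed.

- **Push:** I pushed on the fin's rear face with the fingers shut. The force rose to about 10 N on the first ridge and then fell to zero, and the wrist picture showed the roller midway between the two ridges.
- **Pin:** I then pressed the pin to its hard stop. The tool tip reached z = 65.9 mm against the 66 mm expected, at about 23 N, and then I backed the arm off.
- **Last check:** The final wrist picture shows the roller still between the ridges, with the robot clear at z ≈ 204 mm and the wrist force near zero. The tweezers, driver, back cover and phone look undisturbed as far as they show, but I did not measure their positions again. The tray and jar were not in that view, though the arm worked well away from them.
- **Disagreements:** The first top and scene camera estimates differed by about 8 mm, so I used the closer wrist camera and the contact force instead. The wrist camera gave the ridge spacing as 18.2 mm instead of 16.6 mm, probably because I assumed too low a height for the ridges.

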